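# Index the gauging dial by one turn of its latched handwheel

## Robot

A 6-joint arm with a two-finger parallel gripper is mounted at the origin on the work surface. World frame = base frame: x ahead of the robot, y to its left, z up, the work surface at z = 0. Lengths are in mm, angles in rad, forces in N, time in s.
With the tool pointing down it reaches from about 275 to 1000 mm from the base axis. Payload 8.4 kg.
Tool frame: the origin (TCP) lies midway between the tips of the shut fingers; the grasp point (between the pads) lies 19 mm behind it (manip.grasp_offset is the distance from the TCP to the grasp point, in mm); z points along the fingers, y is the direction in which the jaws open and shut (so a half turn about z gives the same grasp; the last joint's range is limited). The gripper opens to 85 mm and grips with 20 to 120 N. Pads are 22 mm wide; open, the fingers measure 114 mm over their backs; the gripper's body (76 mm by 85 mm) begins 54 mm behind the grasp point. The pads swing forward as they close: fully open they stand 13 mm farther back than shut.
Start: joints at [1.229, 0.353, 1.633, -0, 1.155, -0.002], TCP at [208.31, 589.266, 231.281] pointing down, gripper open.
Joint ranges: [-2.63, 2.63], [-0.92, 2.1], [0.06, 2.66], [-1.3, 4.44], [0, 2.69], [-3.02, 3.02]. Speed limits (rad/s): [2.22, 2.22, 2.79, 3.14, 3.14, 3.14].

## Interface

Orientations are given as a unit quaternion [w, x, y, z].
In Python, from bench import manip gives the robot as it stands. The module is installed in compiled form; this text tells all that it offers.
- The arm moves only by the tool arm_command, never from a script. Its argument "increments" is text: rows parted by semicolons, each of 5 numbers parted by spaces: the finger opening in m, from 0 to 0.0854, then the shift along the tool's x, y, z in m, then the turn about the tool's z in degrees. In form: jaw dx dy dz spin; .... A call has 1 to 12 rows; each row is the pose to reach, as a shift and turn from the pose measured when the call began, along the tool's axes at that moment; what a row does not reach only later rows make up. A row lasts 1/10 s, in which the tool goes at most 50 mm and 8.59 degrees, less where a joint would pass 70% of its speed; a pose out of reach is approached as far as the arm can. A call with a gripper value outside its range is refused whole. The fingers move at their own pace and stop on an object; the grip force is fixed at half the most. Time passes only in rows, so rows that repeat a pose let the fingers close. It gives the time, the measured TCP pose, the force and the opening at its end, in the units of the state.
- manip.state(): the state, without advancing time (a new reading comes with each control period).
- manip.snapshot(name): name is "scene" or "top"; returns the picture (420x560x3 uint8, red, green, blue); there is no depth.
- manip.calibration(name): a dict with "K" (3x3 intrinsics, pixels), "R" (3x3) and "t" (3): a world point X has camera coordinates R X + t. Camera axes: x right, y down, z forward; pixel columns grow to the right and rows downward; lengths in mm; the calibration is good to about 2 mm. A picture is of the moment at which its call begins. calibration takes no time and is no camera call.
- manip.finish_job(): hands the job in, once; it reports no verdict.
The state is a dict: "clock": time; "joint_pos": joint angles; "qvel": joint speeds; "joint_efforts": joint torques, N m; "eef_pos": TCP position; "ee_rot": TCP orientation; "wrist_force": force on the tool from outside, world axes, zero at the start; "ft_torque": the same for the moment, N m; "finger_gap": opening from 0.0 (shut) to 1.0 (fully open).
Only numpy, scipy, OpenCV 4.12 (cv2) and the standard library are available. Lean on these libraries where they do the work, as an engineer would, in place of code of your own. Each camera call takes 0.05 s, during which the arm holds its last target. There are 200 camera calls.

## Task

Advance the gauging dial one station: throw the handwheel's drop latch back, crank the handwheel clockwise (seen from above), and when its slot is well clear of the latch lay the latch down again so that it rides on the rim and drops into the slot by itself when one full turn is done. Then take up the slot's play by feel: draw the wheel on until it bears on the dropped latch without ramming it, press it there for a moment with about 20 N at the handle, and leave it locked and let go. The rings stay in their nests and everything else on the bench stays where it is.

Things in the scene. Friction and masses are not known exactly. Their poses are not given: they have to be found in the camera images.
- indexer: black cast hand-driven indexer bolted to the bench, about 585 mm long, 210 mm wide; its origin lies on the table under the handwheel's axis. Its y axis (level) points from the wheel's axis to the latch, away from the dial; its x axis is level too, z is up. The round steel dial (210 mm across, top 110 mm above the table) stands beside the wheel with its axis at y = -235 mm; a gauge on a 245 mm tall column stands over the dial's far edge (column at y = -378 mm).
- wheel_axis (a point): the handwheel's axis, on the wheel's top face, 114 mm above the table. The wheel is a flat steel flywheel 240 mm across and 14 mm thick, about 2.6 kg, with a vertical axis and a hub 48 mm across that stands 14 mm above the face. Its rim has one radial slot (15 mm wide, open at the edge, marked by red edges), which lies under the latch when the wheel is home. Turning it takes about 0.3 N m, steadily (4 to 5 N at the handle); it stays where it is left.
- handle_mid (a point): mid-height of the crank handle, 156 mm above the table: an upright round black sleeve, 22 mm thick, that spans heights 120 to 190 mm, 70 mm from the wheel's axis, and spins freely on its spindle. With the wheel home it stands on the side of the indexer's -x axis; seen from above it is a quarter turn anticlockwise from the slot, so the wheel's clockwise turn carries it towards the latch first.
- wheel_turn (a joint): turn of the handwheel in rad: 0 at the start, grows clockwise seen from above, 2 pi (6.283) after one turn, when the slot is centred under the latch again; it can stand up to 0.024 either side of that with the latch down
- dial_turn (a joint): turn of the dial in rad; geared 1 to 6 to the wheel, it turns the other way: 0 at the start, pi/3 (1.047, one of its six stations) after one turn of the wheel
- latch_turn (a joint): angle of the drop latch in rad: 0 down with its tooth at the bottom of the slot, about 0.26 when the tooth rides on top of the rim, 1.5 thrown fully back (away from the wheel) against its stop. It is moved by its own weight alone (about 0.3 kg): past 1.0 it falls back and stays there, below 0.85 it falls towards the wheel and presses on the rim with about 1 N.
- latch_pivot (a point): the latch's hinge: a level pin along the indexer's x axis, at indexer y = +150 mm, 130 mm above the table, in a clevis 42 mm wide whose top is at 142 mm. From it a steel arm 20 mm wide runs towards the wheel's axis, carrying the tooth 45 mm from the pin.
- latch_ball (a point): centre of the red ball, 28 mm across, at the end of the latch's thumb lever, 48 mm from the pin. With the latch down the lever rises 60 degrees above level, leaning towards the wheel (ball 24 mm nearer the wheel's axis than the pin, 42 mm above the pin); it swings in the vertical plane through the wheel's axis by the joint's angle, away from the wheel as that grows. It can be pinched from above or pushed.
- latch: the whole drop latch; its origin is its pin. Its round-nosed tooth is 10 mm wide (so 2.5 mm of play either side in the slot), that reaches 11 mm below the rim's top face when down. Once it has dropped in it stops the wheel dead both ways; more than 20 N between tooth and rim damages it.
- wheel: the handwheel with its slotted steel rim (from 80 to 120 mm radius); its origin is on the wheel's axis, 100 mm above the table. It must end with the slot's trailing wall against the tooth (about 6.307 rad); pressing there with 20 N at the handle puts about 11 N on the tooth, which is 105 mm from the axis.
- ring_a: bored metal ring, outside 46 mm, bore 22 mm, 24 mm tall, about 0.12 kg, in one of the dial's six nests (each three pins 9 mm tall); its underside's centre (origin) 110 mm above the table; it rides round with the dial
- ring_b: bored metal ring, outside 46 mm, bore 22 mm, 24 mm tall, about 0.12 kg, in one of the dial's six nests (each three pins 9 mm tall); its underside's centre (origin) 110 mm above the table; it rides round with the dial
- ring_c: bored metal ring, outside 46 mm, bore 22 mm, 24 mm tall, about 0.12 kg, in one of the dial's six nests (each three pins 9 mm tall); its underside's centre (origin) 110 mm above the table; it rides round with the dial
- ring_d: bored metal ring, outside 46 mm, bore 22 mm, 24 mm tall, about 0.12 kg, in one of the dial's six nests (each three pins 9 mm tall); its underside's centre (origin) 110 mm above the table; it rides round with the dial
- spanner: steel combination spanner, 190 mm long, lying on the bench
- brush: bench brush, 180 mm long, lying on the bench
- oil: yellow oil bottle, 60 mm across and 150 mm tall, red cap
- setblock: ground steel set-up block with three holes, 76 x 51 x 25 mm
- caliper: caliper, about 230 mm long, lying on the bench
- cup: aluminium cup, 72 mm across and 75 mm tall
- hexkey: dark hex key, 100 x 30 mm, 8 mm thick, lying on the bench

How it is judged:
By the outcome, as a careful person would: the job done as asked, in the order asked, and still so for the second after the job is handed in, with the robot touching nothing.
It also fails if it takes over 67 s, if anything falls off the work surface, if the arm or the gripper's body presses on something with over 40 N, if the wrist force passes 120 N, or if a joint passes its speed limit or range.

## Working session

There is one attempt and no reset: what is moved stays moved. The work goes in short steps, Python scripts to look and compute and a tool call to move; the robot and the scene stay as the last step left them, time stands still between calls to the robot, and variables do not carry over. Pictures are saved under pics/ and viewed, about 8 in all and at most 12, crops included, and the job is handed in when it is done.

Besides the shell and the picture viewer there is one more tool, called as a command line: name --argument value ..., lists and objects as JSON in quotes. arm_command: Moves the arm, as the interface text tells. Its arguments: {"type":"object","properties":{"increments":{"type":"string"}},"required":["increments"]}

```bash
mkdir -p pics
python3 - <<'E'
from bench import manip
import cv2,numpy as np
ims=[]
for n in("scene","top"):
    im=manip.snapshot(n); cv2.imwrite(f"pics/{n}0.png",im[...,::-1]); ims.append(im)
    c=manip.calibration(n); print(n,np.round(c["K"],1).tolist(),np.round(c["R"],3).tolist(),np.round(c["t"],1).tolist())
print(manip.state(), manip.grasp_offset)
E
```

```text
scene [[490.2, 0.0, 285.7], [0.0, 490.2, 211.2], [0.0, 0.0, 1.0]] [[-0.163, 0.987, 0.004], [0.655, 0.111, -0.748], [-0.738, -0.119, -0.664]] [52.9, -216.3, 1776.6]
top [[417.3, 0.0, 276.8], [0.0, 417.3, 211.8], [0.0, 0.0, 1.0]] [[-0.02, -1.0, -0.003], [-0.994, 0.02, -0.111], [0.111, 0.0, -0.994]] [39.2, 460.5, 1261.8]
{'clock': 0.1, 'joint_pos': array([ 1.22863734e+00,  3.53584734e-01,  1.63408190e+00,  2.45618763e-05,
        1.15521473e+00, -2.38446323e-03]), 'qvel': array([-1.35370668e-03, -2.93028560e-03, -2.75716765e-03, -1.16269031e-03,
        1.51794482e-05,  3.60570835e-04]), 'joint_efforts': array([ 1.68824954e-06, -6.06361270e+01, -3.42821860e+01, -1.47208075e-04,
        3.95136929e-03, -2.20460441e-05]), 'eef_pos': array([208.13049714, 588.85425811, 230.62363941]), 'ee_rot': array([-1.21521889e-04,  1.69076095e-01,  9.85602790e-01, -6.32890777e-04]), 'wrist_force': array([1.09389106, 1.33753644, 0.70004773]), 'ft_torque': array([ 0.00738096, -0.07800983,  0.03226711]), 'finger_gap': 0.9999209052161697} 18.700000000000003
```

View pics/scene0.png

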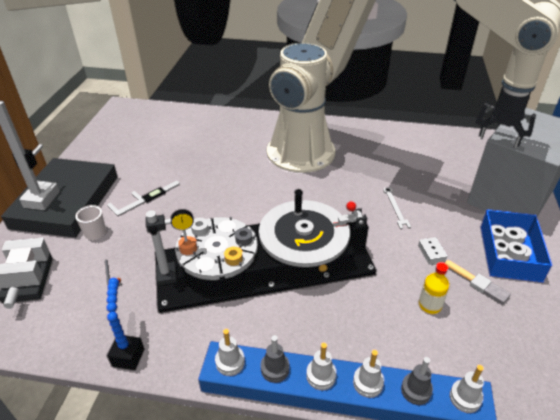

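View pics/top0.png

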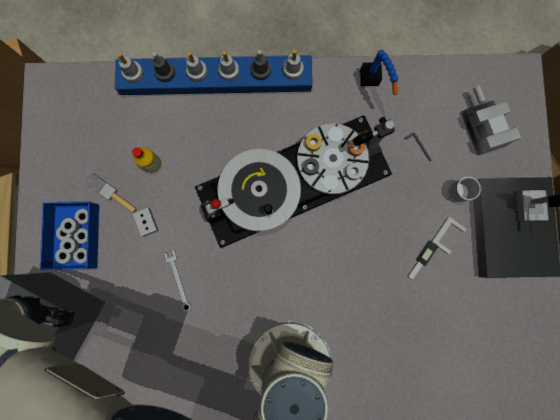

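Scene view: the indexer sits ahead of the base with its handle at (298,200) and red ball at (352,206). Top view: hub at (259,188), handle top at (267,210), ball at (216,203), dial at (333,158).

```bash
cat > h.py <<'E'
from bench import manip
import cv2,numpy as np
def ray(n,uv):
    c=manip.calibration(n);K,R,t=map(np.array,(c["K"],c["R"],c["t"]))
    return -R.T@t, R.T@np.linalg.inv(K)@np.array([*uv,1.])
def onz(n,uv,z):
    o,d=ray(n,uv); return o+d*(z-o[2])/d[2]
def tri(a,b):
    A=[];B=[]
    for n,uv in(("scene",a),("top",b)):
        o,d=ray(n,uv);d/=np.linalg.norm(d);P=np.eye(3)-np.outer(d,d);A.append(P);B.append(P@o)
    return np.linalg.solve(sum(A),sum(B))
def proj(n,X):
    c=manip.calibration(n);p=c["K"]@(np.array(c["R"])@X+c["t"]);return p[:2]/p[2]
def red(im,c,r=25,smin=130):
    h=cv2.cvtColor(im,cv2.COLOR_RGB2HSV)
    m=(((h[...,0]<8)|(h[...,0]>172))&(h[...,1]>smin)&(h[...,2]>70)).astype(np.uint8)
    k=np.zeros_like(m);k[c[1]-r:c[1]+r,c[0]-r:c[0]+r]=1;m*=k
    n,l,s,ce=cv2.connectedComponentsWithStats(m)
    i=1+np.argmax(s[1:,4]);return ce[i],s[i]
E
python3 - <<'E'
from h import *
S=cv2.imread("pics/scene0.png")[...,::-1].copy();T=cv2.imread("pics/top0.png")[...,::-1].copy()
a,sa=red(S,(352,206),15);b,sb=red(T,(216,203),15);print(a,sa,b,sb)
B=tri(a,b);print("ball",B)
# wheel disc outline in top view: bright annulus -> ellipse
g=cv2.cvtColor(T,cv2.COLOR_RGB2GRAY)
m=((g>150)*255).astype(np.uint8);k=np.zeros_like(m);cv2.circle(k,(259,189),46,255,-1);m&=k
cs,_=cv2.findContours(m,cv2.RETR_EXTERNAL,cv2.CHAIN_APPROX_NONE);c=max(cs,key=cv2.contourArea)
e=cv2.fitEllipse(cv2.convexHull(c));print("wheel",e,onz("top",e[0],114))
C=onz("top",e[0],114)
y=(B-C)[:2];print("dist ball",np.linalg.norm(y),"exp 126"); y/=np.linalg.norm(y);x=np.array([y[1],-y[0]])
print("yaw of y",np.degrees(np.arctan2(y[1],y[0])),"x",x)
print("handle pred",C[:2]-70*x, "px", proj("top",[*(C[:2]-70*x),190]),proj("scene",[*(C[:2]-70*x),190]))
print("dial pred px",proj("top",[*(C[:2]-235*y),110]))
cr=lambda im,x0,y0,w,h,s:cv2.resize(im[y0:y0+h,x0:x0+w],None,fx=s,fy=s,interpolation=cv2.INTER_CUBIC)
cv2.imwrite("pics/c0.png",np.hstack([cr(T,195,140,110,110,3.6),cr(S,250,175,110,110,3.6)])[...,::-1])
E
```

```text
[350.86956522 205.8115942 ] [347 202   9   9  69] [215.22368421 203.30263158] [211 199  10  10  76]
ball [471.71038702 197.51022629 172.29229948]
wheel ((259.11761474609375, 189.6270294189453), (79.42201232910156, 80.53263854980469), 67.04579162597656) [516.80028124  79.51661252 114.        ]
dist ball 126.31544422471535 exp 126
yaw of y 110.91377797953051 x [0.93411866 0.35696264]
handle pred [451.41197489  54.52922785] px [267.51555024 208.82060278] [298.49840286 190.02190408]
dial pred px [333.86060973 159.95044957]
```

View pics/c0.png

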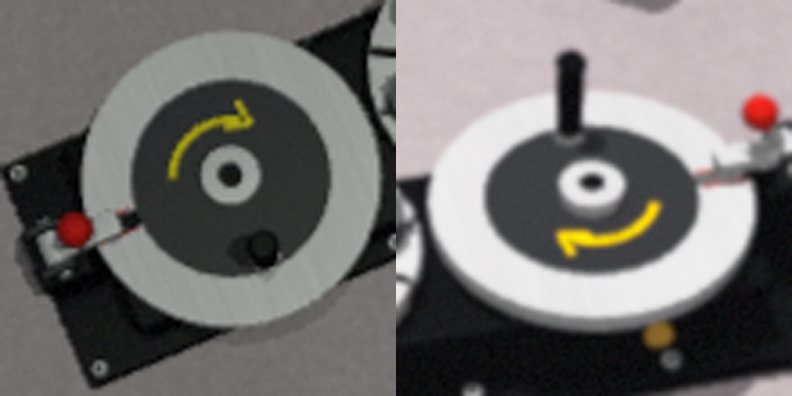

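The checks agree: ball-to-axis is 126.3 mm (126 expected), and the predicted handle and dial pixels match. Indexer y is at yaw 110.9°. I'll turn the tool so its x axis lies along indexer y and its y axis along indexer x, which lets it pinch the ball from above.

```bash
cat >> h.py <<'E'
from scipy.spatial.transform import Rotation as Ro
C=np.array([516.8,79.5,0]);A=np.radians(110.9)
Y=np.array([np.cos(A),np.sin(A),0]);X=np.array([Y[1],-Y[0],0])
def st():
    s=manip.state();p=s["eef_pos"];q=s["ee_rot"];R=Ro.from_quat([*q[1:],q[0]]).as_matrix()
    f=s["wrist_force"];d=p-C
    return s,p,R,np.array([d@X,d@Y,p[2]]),np.array([f@X,f@Y,f[2]])
def to(x,y,z):
    s,p,R,i,f=st();sh=R.T@(C+x*X+y*Y+[0,0,z]-p)/1000
    t=R[:,0];sp=-np.degrees(np.arctan2(np.cross(t,Y)[2],t@Y))
    print("clk",round(s["clock"],2),"idx",i.round(1),"F",f.round(1),"gap",round(s["finger_gap"],2),"shift",sh.round(4),"spin",round(sp,1))
def ballxyz():
    s=manip.snapshot("scene");t=manip.snapshot("top");return s,t
E
python3 -c "
from h import *
to(0,126,225);to(0,126,161)"
```

```text
clk 0.1 idx [-106.7  586.   230.6] F [1.5 0.9 0.7] gap 1.0 shift [-0.3792 -0.2814  0.006 ] spin 49.6
clk 0.1 idx [-106.7  586.   230.6] F [1.5 0.9 0.7] gap 1.0 shift [-0.3792 -0.2813  0.07  ] spin 49.6
```

arm_command --increments "0.056 -0.379 -0.281 0.006 49.6;0.056 -0.379 -0.281 0.006 49.6;0.056 -0.379 -0.281 0.006 49.6;0.056 -0.379 -0.281 0.006 49.6;0.056 -0.379 -0.281 0.006 49.6;0.056 -0.379 -0.281 0.006 49.6;0.056 -0.379 -0.281 0.006 49.6;0.056 -0.379 -0.281 0.006 49.6;0.056 -0.379 -0.281 0.006 49.6;0.056 -0.379 -0.281 0.006 49.6;0.056 -0.379 -0.281 0.006 49.6;0.056 -0.379 -0.281 0.006 49.6"

```text
clock: 1.3
eef_pos: [471.6, 197.5, 224.7]
ee_rot: [-0.0, 0.568, 0.823, -0.001]
wrist_force: [0.3, 1.3, -0.6]
finger_gap: 0.662
```

```bash
python3 -c "
from h import *
to(0,126,161)"
```

```text
clk 1.3 idx [-2.000e-01  1.263e+02  2.247e+02] F [ 0.7  1.1 -0.6] gap 0.66 shift [-0.0003  0.0003  0.0637] spin -0.1
```

arm_command --increments "0.056 0 0 0.02 0;0.056 0 0 0.04 0;0.056 0 0 0.055 0;0.056 0 0 0.063 0;0.040 0 0 0.063 0;0.030 0 0 0.063 0;0.024 0 0 0.063 0;0.020 0 0 0.063 0;0.02 0 0 0.063 0"

```text
clock: 2.2
eef_pos: [471.1, 197.8, 162.6]
ee_rot: [-0.001, 0.568, 0.823, -0.001]
wrist_force: [-6.1, 1.1, 6.0]
finger_gap: 0.289
```

```bash
python3 -c "
from h import *
to(0,184,153)"
```

```text
clk 2.2 idx [ -0.5 126.8 162.6] F [-5.3  3.2  6. ] gap 0.29 shift [0.0572 0.0004 0.0096] spin -0.1
```

arm_command --increments "0.02 0.0076 0 -0.0035 0;0.02 0.0157 0 -0.0057 0;0.02 0.024 0 -0.0064 0;0.02 0.0323 0 -0.0057 0;0.02 0.0404 0 -0.0035 0;0.02 0.048 0 0 0;0.02 0.0549 0 0.0048 0;0.02 0.0579 0 0.0077 0;0.02 0.0579 0 0.0077 0;0.035 0.0579 0 0.0077 0;0.056 0.0579 0 0.0077 0;0.056 0.0579 0 0.0077 0"

```text
clock: 3.4
eef_pos: [450.7, 251.7, 155.1]
ee_rot: [-0.0, 0.568, 0.823, -0.0]
wrist_force: [-0.5, -0.3, 0.2]
finger_gap: 0.66
```

Run:
```python
from h import *
to(-70,0,225)
T=manip.snapshot("top");S=manip.snapshot("scene")
cr=lambda im,x0,y0,w,h,s:cv2.resize(im[y0:y0+h,x0:x0+w],None,fx=s,fy=s,interpolation=cv2.INTER_CUBIC)
cv2.imwrite("pics/c1.png",np.hstack([cr(T,175,140,130,110,3),cr(S,250,145,130,110,3)])[...,::-1])
```

```text
clk 3.4 idx [ -0.3 184.5 155.1] F [-0.6 -0.1  0.2] gap 0.66 shift [-0.1845 -0.0695 -0.0699] spin -0.1
```

View pics/c1.png

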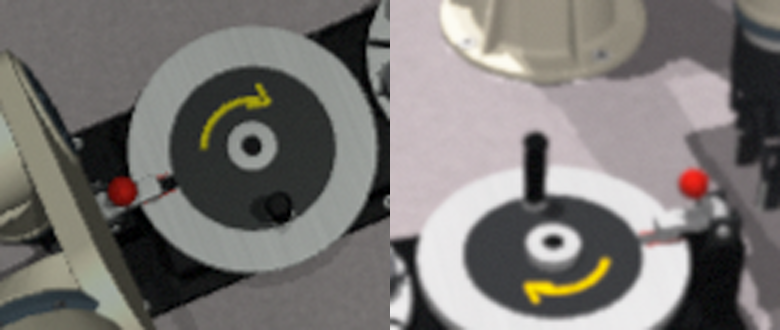

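The ball slipped out because the grip was too near the tips. The latch is still down, with the ball at crop (122,190), and the wheel hasn't moved. I'll go back and pinch about 11 mm deeper.

arm_command --increments "0.056 0 0 -0.03 0;0.056 0 0 -0.065 0;0.056 -0.03 0 -0.065 0;0.056 -0.0585 0 -0.065 0;0.056 -0.0585 0 -0.065 0;0.056 -0.0585 0 -0.03 0;0.056 -0.0585 0 -0.005 0;0.056 -0.0585 0 0.004 0;0.056 -0.0585 0 0.004 0;0.035 -0.0585 0 0.004 0;0.024 -0.0585 0 0.004 0;0.024 -0.0585 0 0.004 0"

```text
clock: 4.7
eef_pos: [471.3, 197.2, 152.5]
ee_rot: [-0.001, 0.568, 0.823, -0.0]
wrist_force: [-4.9, -2.2, 9.3]
finger_gap: 0.295
```

arm_command --increments "0.02 0 0 0 0;0.02 0 0 0 0"

```text
clock: 4.9
eef_pos: [471.2, 197.4, 152.9]
ee_rot: [-0.001, 0.568, 0.823, -0.0]
wrist_force: [-0.6, 0.6, -4.1]
finger_gap: 0.288
```

arm_command --increments "0.015 0.0076 0 -0.0035 0;0.015 0.0157 0 -0.0057 0;0.015 0.024 0 -0.0064 0;0.015 0.0323 0 -0.0057 0;0.015 0.0404 0 -0.0035 0;0.015 0.0404 0 -0.0035 0"

```text
clock: 5.5
eef_pos: [455.8, 236.0, 156.7]
ee_rot: [-0.001, 0.568, 0.823, -0.001]
wrist_force: [-6.0, 1.7, 9.7]
finger_gap: 0.275
```

Run:
```python
from h import *
to(0,166,158)
S=manip.snapshot("scene")
for z,y in((172,126),(175,166)): print(proj("scene",C+Y*y+[0,0,z]))
print(red(S,(360,203),18))
```

```text
clk 5.5 idx [ -1.2 167.9 156.7] F [-5.   3.7  9.7] gap 0.27 shift [-0.0019  0.0012 -0.0013] spin -0.1
[350.87545638 205.90985945]
[365.51260362 203.11242929]
(array([361.1969697 , 202.07575758]), array([357, 197,   9,  11,  66], dtype=int32))
```

The ball is dragging behind at about y≈153 and slipping in the pads, so the pinch is too slippery. I'll switch to pushing it with shut fingers from the wheel side.

arm_command --increments "0.04 0 0.001 0 0;0.056 0 0.001 -0.02 0;0.056 0 0.001 -0.06 0;0.03 -0.03 0.001 -0.06 0;0.0 -0.072 0.001 -0.06 0;0.0 -0.072 0.001 -0.06 0;0.0 -0.072 0.001 -0.05 0;0.0 -0.072 0.001 -0.03 0;0.0 -0.072 0.001 -0.01 0;0.0 -0.072 0.001 -0.009 0"

```text
clock: 6.55
eef_pos: [481.0, 169.5, 163.3]
ee_rot: [-0.002, 0.567, 0.823, -0.002]
wrist_force: [-0.5, 0.4, 1.0]
finger_gap: 0.001
```

Run:
```python
from h import *
to(0,152,167)
S=manip.snapshot("scene")
print(red(S,(360,203),18))
```

```text
clk 6.55 idx [ -1.3  96.9 163.3] F [-0.4  0.5  1. ] gap 0.0 shift [ 0.0551  0.0013 -0.0035] spin -0.0
(array([350.97058824, 206.02941176]), array([346, 202,  10,   9,  68], dtype=int32))
```

arm_command --increments "0 0.008 0.001 -0.002 0;0 0.016 0.001 -0.004 0;0 0.024 0.001 -0.005 0;0 0.032 0.001 -0.006 0;0 0.04 0.001 -0.006 0;0 0.048 0.001 -0.005 0;0 0.055 0.001 -0.004 0;0 0.055 0.001 -0.004 0;0 0.055 0.001 -0.004 0"

```text
clock: 7.5
eef_pos: [462.8, 221.6, 168.5]
ee_rot: [-0.002, 0.567, 0.824, -0.001]
wrist_force: [0.0, 0.1, -0.3]
finger_gap: 0.002
```

Run:
```python
from h import *
to(0,158,167)
S=manip.snapshot("scene")
print(red(S,(365,203),20))
for z,y in((173,172),(171,177),(157,190)): print(proj("scene",C+Y*y+[0,0,z]))
```

```text
clk 7.5 idx [  0.3 152.  168.5] F [ 0.1  0.1 -0.3] gap 0.0 shift [ 0.006  -0.0003  0.0015] spin -0.0
(array([370.43055556, 204.27777778]), array([366, 199,  10,  11,  72], dtype=int32))
[367.59347041 203.39730099]
[369.30726636 203.7292697 ]
[373.33110824 207.07812681]
```

arm_command --increments "0 0.004 0 0 0;0 0.004 0 0 0;0 0 0 -0.03 0;0 0 0 -0.06 0;0 -0.05 0 -0.06 0;0.06 -0.1 -0.03 -0.06 0;0.06 -0.15 -0.07 -0.06 0;0.06 -0.152 -0.07 -0.06 0;0.06 -0.152 -0.07 -0.06 0"

```text
clock: 8.45
eef_pos: [451.0, 51.7, 228.5]
ee_rot: [-0.002, 0.569, 0.823, -0.002]
wrist_force: [0.8, 0.6, -0.3]
finger_gap: 0.676
```

Run:
```python
from h import *
to(-70,0,150)
S=manip.snapshot("scene")
print(red(S,(365,203),20))
cv2.imwrite("pics/c2.png",cv2.resize(S[120:300,220:420],None,fx=3,fy=3,interpolation=cv2.INTER_CUBIC)[...,::-1])
```

```text
clk 8.45 idx [-71.4  -2.5 228.5] F [ 1.   0.2 -0.3] gap 0.68 shift [0.0024 0.0018 0.0785] spin -0.2
(array([372.82352941, 206.07352941]), array([368, 202,  10,   9,  68], dtype=int32))
```

View pics/c2.png

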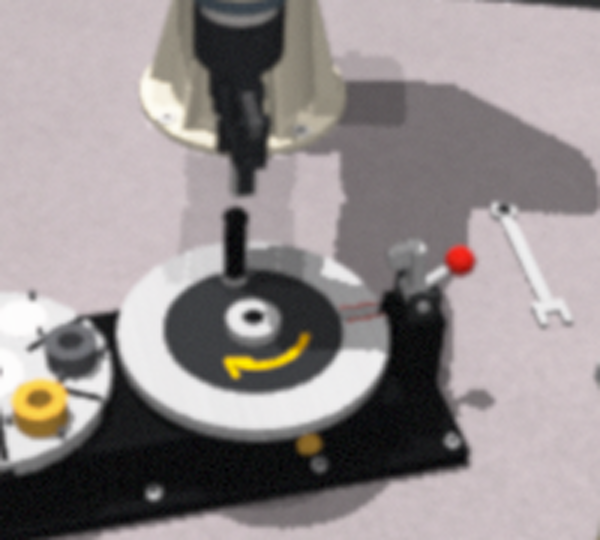

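The latch is thrown fully back (ball at crop (460,260)) and the slot sits free at (360,312). Next I'll grip the handle with the jaws along indexer y, so the drive at the turn's ends isn't on friction alone.

```bash
python3 -c "
from h import *
print(manip.state()['joint_pos'].round(2)); to(-70,0,150)"
```

```text
[ 0.11  0.09  1.98  0.    1.07 -0.25]
clk 8.5 idx [-70.1  -1.5 228.7] F [0.1 0.1 0.6] gap 0.7 shift [0.0013 0.0004 0.0787] spin -0.2
```

arm_command --increments "0.06 0.0013 0.0004 0 8.5;0.06 0.0013 0.0004 0 17;0.06 0.0013 0.0004 0 25.5;0.06 0.0013 0.0004 0 34;0.06 0.0013 0.0004 0 42.5;0.06 0.0013 0.0004 0 51;0.06 0.0013 0.0004 0 59.5;0.06 0.0013 0.0004 0 68;0.06 0.0013 0.0004 0 76.5;0.06 0.0013 0.0004 0 85;0.06 0.0013 0.0004 0 90;0.06 0.0013 0.0004 0 90"

```text
clock: 9.7
eef_pos: [452.2, 55.4, 228.7]
ee_rot: [-0.001, 0.984, 0.18, -0.002]
wrist_force: [-0.0, 1.4, 0.5]
finger_gap: 0.702
```

arm_command --increments "0.06 0 0 0.025 0;0.06 0 0 0.05 0;0.06 0 0 0.07 0;0.06 0 0 0.079 0;0.06 0 0 0.079 0;0.04 0 0 0.079 0;0.03 0 0 0.079 0;0.02 0 0 0.079 0;0.012 0 0 0.079 0;0.012 0 0 0.079 0;0.012 0 0 0.079 0"

```text
clock: 10.8
eef_pos: [453.0, 55.5, 151.1]
ee_rot: [-0.001, 0.984, 0.18, -0.001]
wrist_force: [-0.2, -0.9, 6.2]
finger_gap: 0.245
```

```bash
python3 -c "
from h import *
to(-70,0,150)"
```

```text
clk 10.8 idx [-68.2   0.3 151.1] F [-0.5 -0.8  6.2] gap 0.24 shift [-0.0018  0.0003  0.0011] spin -90.2
```

```bash
cat >> h.py <<'E'
def crank(step,n,phi0=None,r=70):
    s,p,R,i,f=st();ph=np.arctan2(i[1],-i[0]) if phi0 is None else np.radians(phi0)
    print("clk",round(s["clock"],2),"idx",i.round(1),"phi",np.degrees(ph).round(1),"F",f.round(1),"gap",round(s["finger_gap"],3))
    for k in range(1,n+1):
        a=ph+np.radians(step*k);sh=R.T@(r*(-np.cos(a)*X+np.sin(a)*Y)-((p-C)*[1,1,0]))
        print("%.1f %.1f"%(sh[0],sh[1]),end="; ")
    print()
E
python3 -c "
from h import *
crank(4,12)"
```

```text
clk 10.8 idx [-68.2   0.3 151.1] phi 0.3 F [-0.5 -0.8  6.2] gap 0.245
-1.6 -4.9; -1.1 -9.7; -0.3 -14.6; 0.9 -19.3; 2.4 -23.9; 4.3 -28.5; 6.4 -32.9; 8.9 -37.1; 11.6 -41.1; 14.6 -45.0; 17.9 -48.6; 21.4 -52.0;
```

arm_command --increments "0.012 0 -0.0049 0 0;0.012 0.0005 -0.0097 0 0;0.012 0.001 -0.0146 0 0;0.012 0.002 -0.0193 0 0;0.012 0.0034 -0.0239 0 0;0.012 0.0053 -0.0285 0 0;0.012 0.0074 -0.0329 0 0;0.012 0.0099 -0.0371 0 0;0.012 0.0126 -0.0411 0 0;0.012 0.0156 -0.045 0 0;0.012 0.0189 -0.0486 0 0;0.012 0.0224 -0.052 0 0"

```text
clock: 12.0
eef_pos: [456.1, 111.1, 151.3]
ee_rot: [0.001, 0.984, 0.18, -0.0]
wrist_force: [3.8, -8.1, -7.3]
finger_gap: 0.24
```

```bash
python3 -c "
from h import *
crank(5,12)
S=manip.snapshot('scene')
cv2.imwrite('pics/c3.png',cv2.resize(S[120:300,220:420],None,fx=3,fy=3,interpolation=cv2.INTER_CUBIC)[...,::-1])"
```

```text
clk 12.0 idx [-45.4  51.1 151.3] phi 48.4 F [ 0.6 -8.9 -7.3] gap 0.24
3.6 -5.1; 8.7 -8.5; 14.0 -11.5; 19.6 -14.0; 25.4 -16.0; 31.3 -17.5; 37.3 -18.5; 43.4 -19.0; 49.5 -18.9; 55.6 -18.3; 61.6 -17.1; 67.4 -15.5;
```

View pics/c3.png

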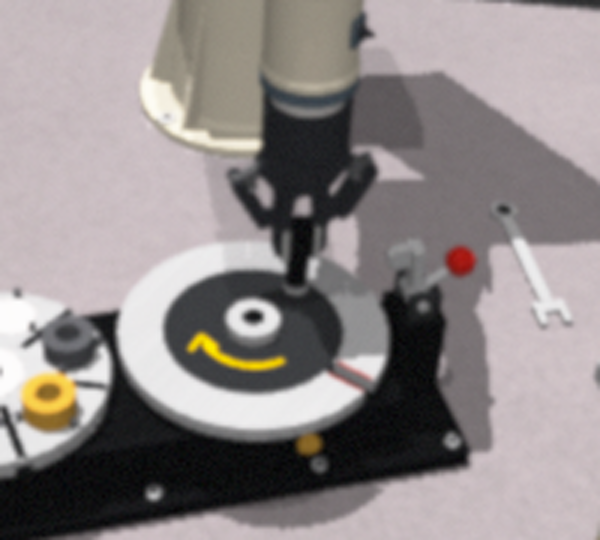

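The wheel turns with the handle: the slot has moved to crop (352,375), about 48°, and the forces are low. I'll keep going.

arm_command --increments "0.012 0.0036 -0.0051 0 0;0.012 0.0087 -0.0085 0 0;0.012 0.014 -0.0115 0 0;0.012 0.0196 -0.014 0 0;0.012 0.0254 -0.016 0 0;0.012 0.0313 -0.0175 0 0;0.012 0.0373 -0.0185 0 0;0.012 0.0434 -0.019 0 0;0.012 0.0495 -0.0189 0 0;0.012 0.0556 -0.0183 0 0;0.012 0.0616 -0.0171 0 0;0.012 0.0674 -0.0155 0 0"

```text
clock: 13.25
eef_pos: [512.7, 149.2, 151.2]
ee_rot: [0.001, 0.984, 0.18, -0.001]
wrist_force: [-6.0, -5.1, 0.2]
finger_gap: 0.242
```

```bash
python3 -c "
from h import *
crank(6,12)"
```

```text
clk 13.25 idx [ 21.   66.6 151.2] phi 107.5 F [-7.5 -2.6  0.2] gap 0.242
6.9 2.4; 13.5 5.6; 19.7 9.6; 25.4 14.1; 30.7 19.2; 35.3 24.9; 39.4 31.0; 42.8 37.5; 45.5 44.3; 47.4 51.3; 48.7 58.6; 49.1 65.9;
```

arm_command --increments "0.012 0.0069 0.0024 0 0;0.012 0.0135 0.0056 0 0;0.012 0.0197 0.0096 0 0;0.012 0.0254 0.0141 0 0;0.012 0.0307 0.0192 0 0;0.012 0.0353 0.0249 0 0;0.012 0.0394 0.031 0 0;0.012 0.0428 0.0375 0 0;0.012 0.0455 0.0443 0 0;0.012 0.0474 0.0513 0 0;0.012 0.0487 0.0575 0 0;0.012 0.0489 0.062 0 0"

```text
clock: 14.45
eef_pos: [581.6, 109.8, 151.3]
ee_rot: [-0.0, 0.984, 0.18, -0.0]
wrist_force: [3.7, 8.1, -9.9]
finger_gap: 0.238
```

```bash
python3 -c "
from h import *
crank(6,1); to(0,222,225)"
```

```text
clk 14.45 idx [ 71.4   5.2 151.3] phi 175.9 F [ 6.3  6.3 -9.9] gap 0.238
-1.4 7.4; 
clk 14.45 idx [ 71.4   5.2 151.3] F [ 6.3  6.3 -9.9] gap 0.24 shift [-0.0719 -0.2167 -0.0736] spin -90.2
```

arm_command --increments "0.04 0 0 0 0;0.04 0 0 0 0;0.04 0 0 -0.035 0;0.04 0 0 -0.075 0;0.04 -0.016 -0.046 -0.075 0;0.04 -0.032 -0.092 -0.075 0;0.04 -0.048 -0.138 -0.075 0;0.04 -0.064 -0.175 -0.075 0;0.04 -0.0714 -0.186 -0.075 0;0.04 -0.0714 -0.186 -0.075 0;0.04 -0.0714 -0.186 -0.06 0"

```text
clock: 15.55
eef_pos: [450.7, 258.8, 213.3]
ee_rot: [-0.001, 0.984, 0.181, 0.002]
wrist_force: [0.8, -1.0, -0.1]
finger_gap: 0.47
```

```bash
python3 -c "
from h import *
to(0,191,149)
S,T=ballxyz()
a=red(S,(373,206),20);b=red(T,(192,210),25);print(a,b,proj('scene',C+190*Y+[0,0,157]))
for n in (90,): print()
h=cv2.resize(S[120:300,220:420],None,fx=3,fy=3,interpolation=cv2.INTER_CUBIC);cv2.imwrite('pics/c4.png',h[...,::-1])"
```

```text
clk 15.55 idx [  2.2 191.1 213.3] F [ 0.4 -1.2 -0.1] gap 0.47 shift [-0.0025  0.0002  0.0643] spin -90.1Traceback (most recent call last):
  File "<string>", line 5, in <module>
    a=red(S,(373,206),20);b=red(T,(192,210),25);print(a,b,proj('scene',C+190*Y+[0,0,157]))
                            ~~~^^^^^^^^^^^^^^^^
  File "h.py", line 20, in red
    i=1+np.argmax(s[1:,4]);return ce[i],s[i]
        ~~~~~~~~~^^^^^^^^^
    return _wrapfunc(a, 'argmax', axis=axis, out=out, **kwds)
    return bound(*args, **kwds)
ValueError: attempt to get argmax of an empty sequence
```

arm_command --increments "0.04 -0.002 0 0.02 0;0.04 -0.002 0 0.04 0;0.04 -0.002 0 0.052 0;0.04 -0.002 0 0.058 0;0.04 -0.002 0 0.064 0;0.04 -0.002 0 0.064 0"

```text
clock: 16.25
eef_pos: [448.2, 256.1, 146.9]
ee_rot: [0.001, 0.984, 0.18, -0.0]
wrist_force: [2.2, -4.6, 1.3]
finger_gap: 0.472
```

```bash
python3 -c "
from h import *
to(0,191,149)
S=manip.snapshot('scene')
print(red(S,(373,206),20))
h=cv2.resize(S[140:260,320:420],None,fx=5,fy=5,interpolation=cv2.INTER_CUBIC);cv2.imwrite('pics/c4.png',h[...,::-1])"
```

```text
clk 16.25 idx [ -1.1 189.4 146.9] F [ 0.4 -5.1  1.3] gap 0.47 shift [ 0.0011 -0.0016 -0.0021] spin -90.2
(array([372.98461538, 206.72307692]), array([369, 203,   9,   9,  65], dtype=int32))
```

View pics/c4.png

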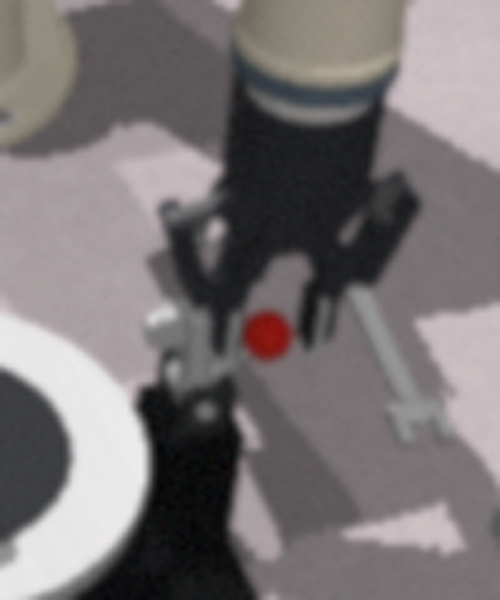

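The fingers straddle the ball at crop (267,335). I'll bring it over with the rear finger and catch it with the front one.

arm_command --increments "0.04 0.001 0.0115 -0.008 0;0.04 0.001 0.0185 -0.014 0;0.04 0.001 0.0265 -0.018 0;0.04 0.001 0.0325 -0.02 0;0.04 0.001 0.0365 -0.021 0;0.04 0.001 0.0365 -0.021 0;0.04 0.001 0.04 -0.0205 0;0.04 0.001 0.0435 -0.0205 0;0.04 0.001 0.0465 -0.02 0;0.04 0.001 0.0495 -0.02 0;0.04 0.001 0.052 -0.02 0;0.04 0.001 0.052 -0.02 0"

```text
clock: 17.5
eef_pos: [467.6, 207.6, 167.1]
ee_rot: [0.001, 0.984, 0.18, -0.0]
wrist_force: [-0.4, -0.2, -0.6]
finger_gap: 0.469
```

```bash
python3 -c "
from h import *
to(71.4,4.5,225)
S=manip.snapshot('scene')
print(red(S,(357,206),20))
for y,z in ((126,172),(137.6,176.4)):print(proj('scene',C+y*Y+[0,0,z]))"
```

```text
clk 17.5 idx [ -0.3 137.2 167.1] F [-0.4 -0.1 -0.6] gap 0.47 shift [ 0.072   0.1326 -0.0578] spin -90.2
(array([355.09859155, 204.09859155]), array([351, 200,   9,   9,  71], dtype=int32))
[350.87545638 205.90985945]
[355.26158879 204.08242233]
```

The latch is riding on the rim: ball pixel (355.1,204.1) against (355.3,204.1) predicted. Back to the handle.

arm_command --increments "0.042 0 0 -0.03 0;0.042 0 0 -0.058 0;0.042 0.02 0.04 -0.058 0;0.042 0.045 0.085 -0.058 0;0.042 0.07 0.131 -0.058 0;0.042 0.07 0.1326 -0.058 0;0.042 0.07 0.1326 -0.058 0;0.042 0.07 0.1326 -0.058 0"

```text
clock: 18.35
eef_pos: [579.0, 109.0, 224.9]
ee_rot: [0.0, 0.984, 0.18, -0.001]
wrist_force: [0.4, 0.7, -0.6]
finger_gap: 0.489
```

```bash
python3 -c "
from h import *
to(70.5,4.9,150)"
```

```text
clk 18.35 idx [ 68.6   5.4 224.9] F [ 0.6  0.5 -0.6] gap 0.49 shift [0.002  0.0005 0.0749] spin -90.2
```

arm_command --increments "0.044 0.002 0 0.02 0;0.044 0.002 0 0.045 0;0.044 0.002 0 0.065 0;0.044 0.002 0 0.074 0;0.044 0.002 0 0.074 0;0.03 0.002 0 0.074 0;0.02 0.002 0 0.074 0;0.012 0.002 0 0.074 0;0.012 0.002 0 0.074 0;0.012 0.002 0 0.074 0"

```text
clock: 19.35
eef_pos: [581.4, 109.9, 152.3]
ee_rot: [0.0, 0.984, 0.18, 0.0]
wrist_force: [-2.2, -1.3, 6.9]
finger_gap: 0.244
```

```bash
python3 -c "
from h import *
crank(5,12)"
```

```text
clk 19.35 idx [ 71.2   5.3 152.3] phi 175.7 F [-2.5 -0.4  6.9] gap 0.244
-1.2 6.2; -1.5 12.3; -2.4 18.4; -3.8 24.3; -5.6 30.1; -8.0 35.7; -10.9 41.1; -14.2 46.2; -18.0 51.1; -22.2 55.5; -26.7 59.6; -31.6 63.3;
```

arm_command --increments "0.012 0 0.0062 0 0;0.012 -0.0005 0.0123 0 0;0.012 -0.0014 0.0184 0 0;0.012 -0.0028 0.0243 0 0;0.012 -0.0046 0.0301 0 0;0.012 -0.007 0.0357 0 0;0.012 -0.0099 0.0411 0 0;0.012 -0.0132 0.0462 0 0;0.012 -0.017 0.0511 0 0;0.012 -0.0212 0.0555 0 0;0.012 -0.0262 0.0596 0 0;0.012 -0.0312 0.0633 0 0"

```text
clock: 20.55
eef_pos: [576.3, 40.0, 152.5]
ee_rot: [0.0, 0.984, 0.18, 0.002]
wrist_force: [8.5, 2.1, -10.3]
finger_gap: 0.239
```

```bash
python3 -c "
from h import *
crank(5,12)"
```

```text
clk 20.55 idx [ 41.5 -58.1 152.5] phi -125.5 F [  8.6  -1.1 -10.3] gap 0.239
-5.9 2.2; -11.3 5.1; -16.9 7.5; -22.7 9.4; -28.7 10.8; -34.7 11.7; -40.8 12.0; -46.9 11.8; -53.0 11.1; -59.0 9.9; -64.8 8.1; -70.5 5.8;
```

arm_command --increments "0.012 -0.0055 0.0026 0 0;0.012 -0.0113 0.0051 0 0;0.012 -0.0169 0.0075 0 0;0.012 -0.0227 0.0094 0 0;0.012 -0.0287 0.0108 0 0;0.012 -0.0347 0.0117 0 0;0.012 -0.0408 0.012 0 0;0.012 -0.0469 0.0118 0 0;0.012 -0.053 0.0111 0 0;0.012 -0.059 0.0099 0 0;0.012 -0.0648 0.0081 0 0;0.012 -0.0705 0.0058 0 0"

```text
clock: 21.75
eef_pos: [513.6, 9.5, 152.5]
ee_rot: [0.0, 0.984, 0.179, 0.004]
wrist_force: [7.1, -0.3, -8.9]
finger_gap: 0.242
```

```bash
python3 -c "
from h import *
crank(4.5,12)"
```

```text
clk 21.75 idx [-27.9 -64.3 152.5] phi -66.5 F [ 6.5 -2.8 -8.9] gap 0.242
-4.9 -2.5; -9.7 -5.2; -14.2 -8.3; -18.5 -11.8; -22.5 -15.6; -26.1 -19.7; -29.5 -24.0; -32.5 -28.6; -35.1 -33.5; -37.3 -38.5; -39.2 -43.7; -40.6 -49.0;
```

arm_command --increments "0.012 -0.0049 -0.0025 0 0;0.012 -0.0097 -0.0052 0 0;0.012 -0.0142 -0.0083 0 0;0.012 -0.0185 -0.0118 0 0;0.012 -0.0225 -0.0156 0 0;0.012 -0.0261 -0.0197 0 0;0.012 -0.0295 -0.024 0 0;0.012 -0.0325 -0.0286 0 0;0.012 -0.0351 -0.0335 0 0;0.012 -0.0373 -0.0385 0 0;0.012 -0.0392 -0.0437 0 0;0.012 -0.0406 -0.048 0 0"

```text
clock: 22.95
eef_pos: [460.3, 40.1, 152.4]
ee_rot: [0.001, 0.984, 0.179, 0.006]
wrist_force: [10.0, -1.6, -11.4]
finger_gap: 0.24
```

```bash
python3 -c "
from h import *
crank(1,12)
S=manip.snapshot('scene')
print(red(S,(357,206),20))"
```

```text
clk 22.95 idx [-66.8 -16.6 152.4] phi -14.0 F [  8.8  -5.1 -11.4] gap 0.24
-1.4 -0.9; -1.7 -2.1; -1.9 -3.3; -2.1 -4.5; -2.4 -5.7; -2.5 -6.9; -2.7 -8.1; -2.8 -9.3; -3.0 -10.5; -3.1 -11.8; -3.1 -13.0; -3.2 -14.2; 
(array([355.1375, 203.775 ]), array([351, 199,  10,  11,  80], dtype=int32))
```

arm_command --increments "0.012 -0.0002 -0.0012 0 0;0.012 -0.0004 -0.0024 0 0;0.012 -0.0006 -0.0036 0 0;0.012 -0.0008 -0.0048 0 0;0.012 -0.001 -0.006 0 0;0.012 -0.0011 -0.0072 0 0;0.012 -0.0012 -0.0084 0 0;0.012 -0.0013 -0.0094 0 0;0.012 -0.0014 -0.0104 0 0;0.012 -0.0015 -0.0114 0 0;0.012 -0.0015 -0.0122 0 0;0.012 -0.0015 -0.013 0 0"

```text
clock: 24.2
eef_pos: [453.9, 52.2, 152.4]
ee_rot: [0.0, 0.984, 0.179, 0.006]
wrist_force: [3.4, -4.4, -6.9]
finger_gap: 0.246
```

```bash
python3 -c "
from h import *
crank(.5,2)
S=manip.snapshot('scene')
print(red(S,(357,206),20))"
```

```text
clk 24.2 idx [-68.5  -3.  152.4] phi -2.5 F [ 1.6 -5.3 -6.9] gap 0.246
-1.5 -0.5; -1.5 -1.1; 
(array([351.        , 205.91549296]), array([347, 202,   9,   9,  71], dtype=int32))
```

The latch has dropped in: ball pixel (351.0,205.9) matches the down pose. Only about 5 N of drag is felt, so I'll creep on by feel.

arm_command --increments "0.012 0 -0.0003 0 0;0.012 0 -0.0006 0 0;0.012 0 -0.0009 0 0;0.012 0 -0.0012 0 0"

```text
clock: 24.65
eef_pos: [453.4, 53.5, 152.4]
ee_rot: [0.0, 0.984, 0.179, 0.006]
wrist_force: [3.4, -4.6, -6.5]
finger_gap: 0.238
```

```bash
python3 -c "
from h import *
crank(.5,1)"
```

```text
clk 24.65 idx [-68.5  -1.7 152.4] phi -1.4 F [ 1.5 -5.5 -6.5] gap 0.238
-1.5 -0.6;
```

arm_command --increments "0.012 0 -0.0003 0 0;0.012 0 -0.0006 0 0;0.012 0 -0.0009 0 0;0.012 0 -0.0012 0 0"

```text
clock: 25.05
eef_pos: [453.0, 54.5, 152.4]
ee_rot: [0.001, 0.984, 0.179, 0.006]
wrist_force: [3.2, -5.6, -5.8]
finger_gap: 0.241
```

```bash
python3 -c "
from h import *
crank(.5,1)"
```

```text
clk 25.05 idx [-68.5  -0.6 152.4] phi -0.5 F [ 1.  -6.4 -5.8] gap 0.241
-1.5 -0.6;
```

arm_command --increments "0.012 0 -0.0003 0 0;0.012 0 -0.0006 0 0;0.012 0 -0.0009 0 0"

```text
clock: 25.35
eef_pos: [453.0, 54.7, 152.4]
ee_rot: [0.001, 0.984, 0.18, 0.006]
wrist_force: [5.2, -9.5, -7.8]
finger_gap: 0.241
```

It's in contact: the force is now about 10.7 N and motion has stopped. I'll build up to 20 N gradually.

arm_command --increments "0.012 0 -0.0008 0 0;0.012 0 -0.0011 0 0;0.012 0 -0.0014 0 0;0.012 0 -0.0014 0 0"

```text
clock: 25.75
eef_pos: [452.9, 54.9, 152.4]
ee_rot: [0.002, 0.984, 0.18, 0.006]
wrist_force: [4.8, -14.2, -7.8]
finger_gap: 0.24
```

```bash
python3 -c "
from h import *
crank(.5,1)"
```

```text
clk 25.75 idx [-68.4  -0.2 152.4] phi -0.2 F [ -0.6 -15.   -7.8] gap 0.24
-1.6 -0.6;
```

arm_command --increments "0.012 0 -0.0014 0 0;0.012 0 -0.0018 0 0;0.012 0 -0.0018 0 0;0.012 0 -0.0018 0 0"

```text
clock: 26.15
eef_pos: [452.9, 55.0, 152.4]
ee_rot: [0.004, 0.984, 0.18, 0.006]
wrist_force: [6.5, -15.1, -7.7]
finger_gap: 0.237
```

```bash
python3 -c "
from h import *
crank(.5,1)"
```

```text
clk 26.15 idx [-6.840e+01 -1.000e-01  1.524e+02] phi -0.1 F [  0.7 -16.4  -7.7] gap 0.237
-1.6 -0.6;
```

arm_command --increments "0.012 0 -0.0019 0 0;0.012 0 -0.0023 0 0;0.012 0 -0.0023 0 0;0.012 0 -0.0023 0 0;0.012 0 -0.0023 0 0"

```text
clock: 26.65
eef_pos: [452.8, 55.1, 152.4]
ee_rot: [0.006, 0.983, 0.181, 0.007]
wrist_force: [7.9, -19.6, -9.7]
finger_gap: 0.241
```

```bash
python3 -c "
from h import *
crank(.5,1)"
```

```text
clk 26.65 idx [-68.5   0.  152.4] phi 0.0 F [  0.3 -21.2  -9.7] gap 0.241
-1.5 -0.6;
```

arm_command --increments "0.012 0 -0.0022 0 0;0.012 0 -0.0022 0 0;0.012 0 -0.0022 0 0;0.012 0 -0.0022 0 0;0.012 0 -0.0022 0 0;0.012 0 -0.0022 0 0;0.012 0 -0.0022 0 0"

```text
clock: 27.35
eef_pos: [452.9, 55.1, 152.4]
ee_rot: [0.008, 0.983, 0.182, 0.007]
wrist_force: [8.6, -19.0, -8.4]
finger_gap: 0.243
```

```bash
python3 -c "
from h import *
crank(.5,1)"
```

```text
clk 27.35 idx [-68.4   0.  152.4] phi 0.0 F [  1.2 -20.8  -8.4] gap 0.243
-1.6 -0.6;
```

About 21 N held for over 0.7 s. Now I'll ease off to a slight forward load, open and lift.

arm_command --increments "0.012 0 -0.0015 0 0;0.012 0 -0.0009 0 0;0.012 0 -0.0006 0 0;0.03 0 -0.0003 0 0;0.048 0 0 0 0;0.048 0 0 0 0;0.048 0 0 -0.03 0;0.048 0 0 -0.07 0;0.048 0 0 -0.09 0;0.048 -0.05 0 -0.1 0;0.048 -0.09 0 -0.1 0;0.048 -0.09 0 -0.1 0"

```text
clock: 28.55
eef_pos: [362.7, 23.5, 251.2]
ee_rot: [0.007, 0.983, 0.181, 0.006]
wrist_force: [0.0, -0.1, 0.6]
finger_gap: 0.561
```

Run:
```python
from h import *
to(0,0,225)
S,T=ballxyz()
print(red(S,(352,206),18))
cr=lambda im,x0,y0,w,h,s:cv2.resize(im[y0:y0+h,x0:x0+w],None,fx=s,fy=s,interpolation=cv2.INTER_CUBIC)
cv2.imwrite("pics/c5.png",np.hstack([cr(T,190,100,210,160,1.9),cr(S,140,140,250,190,1.6)[:304]])[...,::-1])
```

```text
clk 28.55 idx [-163.9    2.6  251.2] F [-0.  -0.1  0.6] gap 0.56 shift [0.1637 0.0022 0.0278] spin -90.0
(array([350.81012658, 205.48101266]), array([346, 201,  10,  10,  79], dtype=int32))
```

View pics/c5.png

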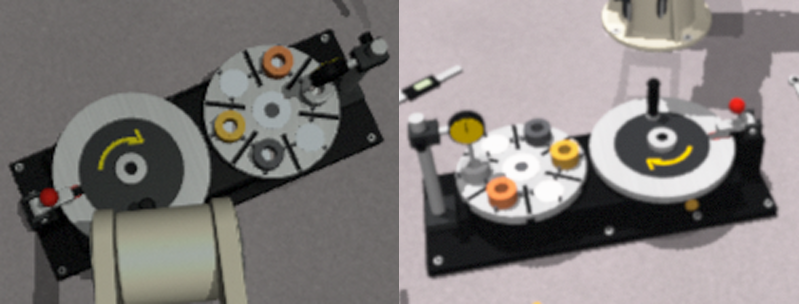

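The latch is down (ball at (350.8,205.5)), the slot is under it, the dial has advanced one station with all four rings seated, and the arm is clear.

```bash
python3 -c "
from bench import manip
print(manip.finish_job())"
```

```text
the job is handed in; nothing more can be done
None
```

The dial is advanced one station and the job is handed in at about 28.6 s, with the wheel locked and the arm clear. The order was as asked:

1. **Latch back:** I threw the latch back against its stop.
2. **First half-turn:** I cranked the wheel clockwise to about 176°.
3. **Latch down:** I laid the latch on the rim, catching it with the fingers so it didn't drop.
4. **Rest of the turn:** I cranked on slowly until the latch dropped into the slot by itself.
5. **Taking up the play:** I crept the wheel on until it bore on the tooth, pressed with about 21 N at the handle for a bit over 0.7 s, eased off and let go.

**Last checks:**
- The ball's pixel position, (350.8, 205.5), matches the latch-down pose at (350.9, 205.9).
- The four rings are in their nests, and the dial looks one station on.
- Wrist force was about zero with the gripper clear.

**What went wrong or is unconfirmed:**
- Two first attempts to pinch the ball slipped, letting the latch fall back into its slot, so I pushed it with shut fingers instead.
- The wheel's final angle was judged by contact and force, not measured directly. My handle reading was 0.0°, but it has an unknown grip offset of 1–2 mm, so it cannot confirm the 6.307 rad.
- The final picture covered only the indexer, so I did not check the loose items on the bench.

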